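Sort the condiments into their racks

TASK

Sort the mixed row of condiments on the counter into the places made for them: the two small dark sauce bottles into the wooden rack with the small bays and the two spice shakers into the rack with the large bays, one to a bay, and the glass of toothpicks into the round steel dish. Stand each upright and flat on the floor of its bay or dish, let none fall over on the way, and leave the price stands undisturbed.

Things in the scene. Friction and masses are not known exactly. Their poses are not given: they have to be found in the camera images.
- bottle_1: small dark brown sauce bottle with a gold cap, standing: 78 mm tall, body 25 mm in diameter up to 64 mm, cap 18 mm in diameter. Origin: centre of the underside, z up. One of two alike; either may take either bay.
- bottle_2: small dark brown sauce bottle with a gold cap, standing: 78 mm tall, body 25 mm in diameter up to 64 mm, cap 18 mm in diameter. Origin: centre of the underside, z up. One of two alike; either may take either bay.
- shaker_1: round clear-glass spice shaker with a domed steel cap, red spice in its lower part (the glass between hardly shows), standing: 87 mm tall, 41 mm in diameter up to 64 mm, cap 39 mm. Origin: centre of the underside, z up. Either shaker may take either bay.
- shaker_2: round clear-glass spice shaker with a domed steel cap, black spice in its lower part (the glass between hardly shows), standing: 87 mm tall, 41 mm in diameter up to 64 mm, cap 39 mm. Origin: centre of the underside, z up. Either shaker may take either bay.
- pick_jar: bundle of upright toothpicks in a round, very clear glass (the toothpicks show, the glass hardly): the glass is 47 mm in diameter and 56 mm tall, the toothpicks reach 72 mm. Grip it by the glass. Origin: centre of the underside, z up.
- bottle_rack: The smaller of the two wooden racks, fixed to the counter: an open tray 50 x 96 mm (x, y), 22 mm high, with two square bays side by side along its y axis. Each bay is 42 mm wide both ways inside, its centre 23 mm from the rack's middle (one at +y, one at -y); walls and divider 4 mm thick, floor 5 mm above the counter. Origin: centre of its underside, on the counter; its yaw varies.
- shaker_rack: The larger of the two wooden racks, fixed to the counter: an open tray 68 x 132 mm (x, y), 22 mm high, with two square bays side by side along its y axis. Each bay is 60 mm wide both ways inside, its centre 32 mm from the rack's middle (one at +y, one at -y); walls and divider 4 mm thick, floor 5 mm above the counter. Origin: centre of its underside, on the counter; its yaw varies.
- round_dish: low round steel dish, fixed to the counter: 82 mm across the rim, 12 mm high, inside 68 mm across at the floor and 76 mm at the rim, wall 3 mm, floor 4 mm above the counter. Origin: centre of its underside, on the counter.
- price_a: a small price stand, a wooden block with an upright card, 24 x 62 x 59 mm, standing behind the racks; a bystander, not to be disturbed. Origin: centre of the underside.
- price_b: a small price stand, a wooden block with an upright card, 24 x 62 x 59 mm, standing behind the racks; a bystander, not to be disturbed. Origin: centre of the underside.
Things that resemble listed ones, but are neither listed nor needed, are in the scene too. Leave any orange look-alike of the shaker_2 alone.

How it is judged:
At the end, for the whole second after the job is handed in: Bottles in the small bays (within 11 mm of centre each way) and shakers in the large bays (12 mm), one to a bay, toothpick glass in the round dish (15 mm); all upright within 0.12 rad, undersides within 5 mm of the bay or dish floor, released and at rest ((((x of bottle_1 in the frame of bottle_rack between -0.011 and 0.011 m and y of bottle_1 in the frame of bottle_rack between 0.012 and 0.034 m) and (x of bottle_2 in the frame of bottle_rack between -0.011 and 0.011 m and y of bottle_2 in the frame of bottle_rack between -0.034 and -0.012 m)) or ((x of bottle_1 in the frame of bottle_rack between -0.011 and 0.011 m and y of bottle_1 in the frame of bottle_rack between -0.034 and -0.012 m) and (x of bottle_2 in the frame of bottle_rack between -0.011 and 0.011 m and y of bottle_2 in the frame of bottle_rack between 0.012 and 0.034 m))) and z of bottle_1 in the frame of bottle_rack between 0 and 0.01 m and angle between each of bottle_1, bottle_2, shaker_1, shaker_2, pick_jar's own z axis and vertical below 0.12 rad and linear speed of each of bottle_1, bottle_2, shaker_1, shaker_2, pick_jar below 0.02 m/s and angular speed of each of bottle_1, bottle_2, shaker_1, shaker_2, pick_jar below 0.3 rad/s and z of bottle_2 in the frame of bottle_rack between 0 and 0.01 m and (((x of shaker_1 in the frame of shaker_rack between -0.012 and 0.012 m and y of shaker_1 in the frame of shaker_rack between 0.02 and 0.044 m) and (x of shaker_2 in the frame of shaker_rack between -0.012 and 0.012 m and y of shaker_2 in the frame of shaker_rack between -0.044 and -0.02 m)) or ((x of shaker_1 in the frame of shaker_rack between -0.012 and 0.012 m and y of shaker_1 in the frame of shaker_rack between -0.044 and -0.02 m) and (x of shaker_2 in the frame of shaker_rack between -0.012 and 0.012 m and y of shaker_2 in the frame of shaker_rack between 0.02 and 0.044 m))) and z of shaker_1 in the frame of shaker_rack between 0 and 0.01 m and z of shaker_2 in the frame of shaker_rack between 0 and 0.01 m and horizontal distance between pick_jar and round_dish below 0.015 m and z of pick_jar in the frame of round_dish between -0.001 and 0.009 m); the robot touches nothing.
It fails at once if a bottle, shaker or the toothpick glass is tipped over (more than 1 rad) (angle between any of bottle_1, shaker_1, pick_jar, bottle_2, shaker_2's own z axis and vertical above 1 rad).
It fails at once if a price stand is pushed more than 20 mm or knocked over (distance of any of price_a, price_b from where it was at the start of the episode above 0.02 m or angle between any of price_a, price_b's own z axis and vertical above 0.5 rad).
It also fails if it takes over 128 s, if anything falls off the work surface, if the arm or the gripper's body presses on something with over 40 N, if the wrist force passes 120 N, or if a joint passes its speed limit or range.

ROBOT

A 6-joint arm with a two-finger parallel gripper is mounted at the origin on a cart in front of the work surface, level with it; the furniture and walls round the work are solid. World frame = base frame: x ahead of the robot, y to its left, z up, the work surface at z = 0. Lengths are in m, angles in rad, forces in N, time in s.
With the tool pointing down it reaches from about 0.25 to 0.725 m from the base axis. Payload 4 kg.
Tool frame: the origin (TCP) lies at the very end of the fingers, on their centre line; the grasp point (between the pads) lies 19 mm behind it (grip_point_offset is the distance from the TCP to the grasp point, in m); x points along the fingers, y is the direction in which the jaws open and shut, and the axes are right-handed (so a half turn about x gives the same grasp; the last joint's range is limited). The gripper opens to 85 mm and grips with 20 to 120 N. Pads are 22 mm wide; open, the fingers measure 114 mm over their backs; the gripper's body (76 mm by 85 mm) begins 54 mm behind the grasp point. The pads swing forward as they close: fully open they stand 13 mm farther back than shut.
Start: joints at [-1.334, 0.241, 0.005, 1.335, 0, 1.571], TCP at [0.117, -0.486, 0.231] pointing down, gripper open.
Joint ranges: [-2.72, 2.72], [-1.05, 1.87], [-1.09, 1.28], [-1.99, 2.15], [-1.42, 1.44], [-3.14, 3.14]. Speed limits (rad/s): [2.79, 2.79, 3.14, 3.14, 3.14, 3.14].

INTERFACE

Orientations are given as a 3x3 rotation matrix whose columns are the frame's x, y, z axes.
In Python, from cell import sense, camera, sign_off, boxes_of, spot_point, grip_point_offset gives the robot as it stands. The module is installed in compiled form; this text tells all that it offers.
- The arm moves only by the tool step_arm, never from a script. Its argument "plan" is a list that holds one entry, the list of rows, each a list of 6 numbers: the shift along the tool's x, y, z in cm, then the turn, a rotation vector about the tool's x, y, z in rad. A call has 1 to 8 rows; each row is the pose to reach, as a shift and turn from the pose commanded when the call began, along the tool's axes at that moment; what a row does not reach only later rows make up. A row lasts 1/8 s, in which the tool goes at most 62.5 mm and 10.7 degrees, less where a joint would pass 70% of its speed; a pose out of reach is approached as far as the arm can. A call with a gripper value outside its range is refused whole. "claw" is the opening, from -1 (shut) to 1 (fully open), set as the call begins (left out, the last holds). The fingers move at their own pace and stop on an object; the grip force is fixed at half the most. Time passes only in rows, so rows that repeat a pose let the fingers close. It gives the time, the measured TCP pose, the force and the opening at its end, in the units of the state.
- sense(): the state, without advancing time (a new reading comes with each control period).
- camera(name): name is "scene" or "top" or "wrist"; returns a dict with "frame" (420x560x3 uint8, blue, green, red), "depth" (420x560 float32, m along the optical axis (not along the pixel's ray), 0 where there is no reading), "K" (3x3 intrinsics, pixels), "rvec" (rotation vector, rad) and "tvec" (3), from world to camera coordinates, as OpenCV has them; the wrist camera has in their place "mount" (4x4, takes a point from camera to tool coordinates, whose origin is the TCP and whose axes are the tool frame's). Camera axes: x right, y down, z forward; pixel columns grow to the right and rows downward; lengths in m; the calibration is good to about 2 mm. A picture is of the moment at which its call begins: read the wrist's pose just before it.
- sign_off(): hands the job in, once; it reports no verdict.
Trained networks look in the newest picture that a camera, given by its name, has taken for a name from the list of things; names that differ only in an ending like _2 or _b are one class to them, and where a whole thing is asked for, a point or a joint stands for the part that bears it (a point fixed in the world has none). Each returns a list of dicts, best first, with "conf" (0 to 1); they miss things now and then, are a little off and sometimes report something else, mostly with a low value. They report only what shows in the picture. A call takes as long as a camera call. They do not tell look-alikes from the thing itself.
- boxes_of(thing, camera): "position" ([x, y, z] in m, in world coordinates, good to about 4 mm: the middle of the surface that is visible of it).
- spot_point(thing, camera): "position" ([x, y, z] in m, in world coordinates, good to about 4 mm: a listed point, or the origin of a listed thing).
The state is a dict: "time": time; "qpos": joint angles; "dq": joint speeds; "joint_torque": joint torques, N m; "tcp_pos": TCP position; "ee_rot": TCP orientation; "wrist_force": force on the tool from outside, world axes, zero at the start; "ft_torque": the same for the moment, N m; "opening": finger opening in m.
Only numpy, scipy, OpenCV 4.12 (cv2) and the standard library are available. Lean on these libraries where they do the work, as an engineer would, in place of code of your own. Each camera call takes 0.05 s, during which the arm holds its last target. There are 200 camera calls.

## Working session

There is one attempt and no reset: what is moved stays moved. The work goes in short steps, Python scripts to look and compute and a tool call to move; the robot and the scene stay as the last step left them, time stands still between calls to the robot, and variables do not carry over. Pictures are saved under pics/ and viewed, about 12 in all and at most 16, crops included, and the job is handed in when it is done.

Besides the shell and the picture viewer there is one more tool, called as name(argument=value, ...) on one line, values as JSON. step_arm: Moves the arm, as the interface text tells. Its arguments: {"type":"object","properties":{"plan":{"type":"array"},"claw":{"type":"number"}},"required":["plan"]}

```bash
mkdir -p pics; cat > h.py <<'E'
import numpy as np, cv2
from cell import *
def cam(n):
    c=camera(n); 
    if 'rvec' in c: c['R']=cv2.Rodrigues(np.array(c['rvec'],float))[0]; c['t']=np.array(c['tvec'],float).ravel()
    return c
def cloud(c):
    h,w=c['depth'].shape; u,v=np.meshgrid(np.arange(w),np.arange(h)); d=c['depth'].astype(float); K=c['K']
    P=np.stack([(u-K[0][2])/K[0][0]*d,(v-K[1][2])/K[1][1]*d,d],-1)
    if 'R' in c: return (P-c['t'])@c['R']
    s=c['s']; M=np.array(c['mount']); P=P@M[:3,:3].T+M[:3,3]
    return P@np.array(s['ee_rot']).T+np.array(s['tcp_pos'])
E
python3 - <<'E'
from h import *
s=sense(); print(s['time'],s['tcp_pos'],np.round(s['ee_rot'],3).tolist(),s['opening'],grip_point_offset)
for n in ['scene','top']:
    c=cam(n); cv2.imwrite(f'pics/{n}0.png',c['frame']); np.savez(f'{n}0.npz',**{k:c[k] for k in c})
    print(n,'campos',-c['R'].T@c['t'])
    for th in ['bottle_1','shaker_1','pick_jar','bottle_rack','shaker_rack','round_dish','price_a']:
        print(th,[(np.round(r['position'],3).tolist(),round(r['conf'],2)) for r in spot_point(th,n)])
E
```

```text
0.0 [ 0.11715759 -0.48544055  0.23041543] [[-0.0, 0.235, -0.972], [0.002, -0.972, -0.235], [-1.0, -0.002, -0.0]] 0.0855340110632847 0.0187
scene campos [0.10462868 0.51736228 0.57258129]
bottle_1 [([0.451, -0.132, -0.001], 0.77), ([0.453, 0.004, -0.002], 0.54)]
shaker_1 [([0.52, -0.103, -0.002], 0.86), ([0.44, 0.279, -0.002], 0.74), ([0.439, 0.146, -0.002], 0.74), ([0.57, 0.123, 0.0], 0.57), ([0.563, 0.012, 0.0], 0.29)]
pick_jar [([0.453, -0.263, 0.001], 0.8)]
bottle_rack [([0.563, 0.014, 0.001], 0.65)]
shaker_rack [([0.566, -0.24, -0.003], 0.82)]
round_dish [([0.554, 0.231, -0.003], 0.64), ([0.563, -0.242, -0.002], 0.35)]
price_a [([0.641, 0.148, 0.004], 0.76), ([0.642, -0.139, 0.002], 0.59)]
top campos [0.3247549  0.01366483 1.21881234]
bottle_1 [([0.446, -0.132, -0.002], 0.67), ([0.453, 0.003, 0.002], 0.48)]
shaker_1 [([0.446, 0.276, 0.002], 0.92), ([0.437, 0.142, 0.0], 0.71), ([0.523, -0.104, 0.001], 0.55)]
pick_jar [([0.45, -0.262, 0.0], 0.57)]
bottle_rack [([0.561, 0.015, -0.0], 0.94)]
shaker_rack [([0.564, -0.244, 0.003], 0.71)]
round_dish [([0.556, 0.23, 0.001], 0.78)]
price_a [([0.642, 0.15, -0.004], 0.85), ([0.645, -0.135, 0.004], 0.66)]
```

View pics/scene0.png

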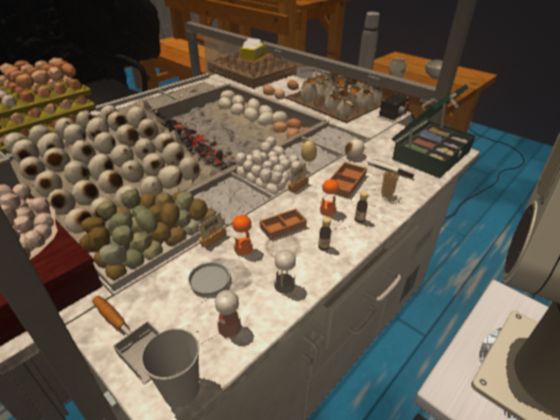

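View pics/top0.png

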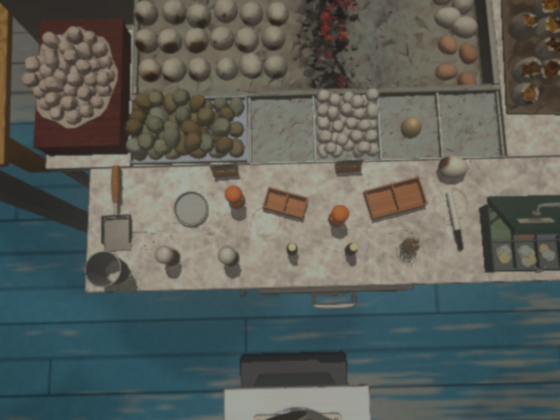

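Scene view: the row from left to right is red shaker (228,312), black shaker (285,270), bottle (325,235), bottle (361,207) and toothpicks (389,183). There are two orange look-alikes, at (243,234) and (330,196). By colour, red and black fit shaker_1 and shaker_2. I'll check that in one crop and measure positions from both depth views.

```bash
python3 - <<'E'
from h import *
C={n:dict(np.load(f'{n}0.npz')) for n in ['scene','top']}
P={n:cloud(C[n]) for n in C}
for nm,x,y in [('red',.443,.277),('blk',.438,.144),('b1',.453,.003),('b2',.449,-.132),('jar',.452,-.263),('orA',.57,.123),('orB',.521,-.103)]:
    for n in C:
        p=P[n].reshape(-1,3); m=(np.hypot(p[:,0]-x,p[:,1]-y)<.04)&(p[:,2]>.03)&(p[:,2]<.12)
        q=p[m]
        if len(q)<5: print(nm,n,len(q)); continue
        z=np.percentile(q[:,2],97); t=q[q[:,2]>z-.012]
        print(nm,n,len(q),'top z %.3f'%z,'top centre',np.round((t.min(0)+t.max(0))/2,3)[:2],'all',np.round(q.min(0),3)[:2],np.round(q.max(0),3)[:2])
# racks
for nm,x,y,r in [('brack',.562,.014,.065),('srack',.565,-.242,.085)]:
    for n in C:
        f=C[n]['frame'].astype(int); p=P[n]
        m=(np.hypot(p[...,0]-x,p[...,1]-y)<r)&(p[...,2]<.035)&(p[...,2]>-.01)&(f[...,2]>f[...,0]*1.6+10)
        q=p[m]; rim=q[q[:,2]>.013]
        for lab,a in(('wood',q),('rim',rim)):
            (c,s,a_)=cv2.minAreaRect((a[:,:2]*1000).astype(np.float32)); print(nm,n,lab,len(a),np.round(c,1),np.round(s,1),round(a_,1),'z',np.round(np.percentile(a[:,2],[5,50,95]),3))
for n in C:
    p=P[n].reshape(-1,3); q=p[(np.hypot(p[:,0]-.556,p[:,1]-.231)<.055)&(p[:,2]>.007)&(p[:,2]<.02)]
    c,r=cv2.minEnclosingCircle((q[:,:2]*1000).astype(np.float32)); print('dish',n,len(q),np.round(c,1),round(r,1))
cv2.imwrite('pics/crop1.png',cv2.resize(C['scene']['frame'][160:350,180:420],None,fx=3.2,fy=3.1,interpolation=cv2.INTER_CUBIC))
E
```

```text
red scene 724 top z 0.086 top centre [0.44  0.279] all [0.422 0.261] [0.459 0.298]
red top 308 top z 0.089 top centre [0.44  0.275] all [0.422 0.256] [0.458 0.296]
blk scene 393 top z 0.086 top centre [0.436 0.145] all [0.418 0.127] [0.454 0.162]
blk top 273 top z 0.090 top centre [0.436 0.14 ] all [0.417 0.121] [0.455 0.16 ]
b1 scene 225 top z 0.078 top centre [0.451 0.003] all [ 0.439 -0.008] [0.464 0.015]
b1 top 109 top z 0.082 top centre [ 0.45 -0.  ] all [ 0.438 -0.012] [0.461 0.011]
b2 scene 191 top z 0.078 top centre [ 0.447 -0.129] all [ 0.435 -0.138] [ 0.459 -0.116]
b2 top 117 top z 0.081 top centre [ 0.446 -0.132] all [ 0.434 -0.143] [ 0.458 -0.12 ]
jar scene 239 top z 0.069 top centre [ 0.451 -0.259] all [ 0.433 -0.277] [ 0.469 -0.24 ]
jar top 169 top z 0.072 top centre [ 0.45 -0.26] all [ 0.432 -0.285] [ 0.467 -0.242]
orA scene 326 top z 0.087 top centre [0.568 0.129] all [0.551 0.109] [0.586 0.147]
orA top 259 top z 0.090 top centre [0.568 0.125] all [0.55  0.106] [0.587 0.144]
orB scene 244 top z 0.087 top centre [ 0.52  -0.103] all [ 0.502 -0.124] [ 0.539 -0.084]
orB top 265 top z 0.090 top centre [ 0.52  -0.106] all [ 0.501 -0.124] [ 0.538 -0.087]
brack scene wood 837 [569.7   3.9] [112.6  77.9] 74.0 z [0.003 0.012 0.022]
brack scene rim 383 [560.2  15.6] [95.3 53. ] 74.0 z [0.014 0.019 0.022]
brack top wood 643 [557.8  11.9] [91.6 47.8] 72.3 z [0.002 0.006 0.024]
brack top rim 112 [557.8  11.9] [91.6 47.8] 72.3 z [0.019 0.022 0.027]
srack scene wood 712 [ 574.6 -237.3] [ 88.4 134.7] 13.7 z [0.003 0.01  0.022]
srack scene rim 286 [ 565.1 -239.8] [ 68.7 134.3] 13.7 z [0.014 0.019 0.023]
srack top wood 1311 [ 562.8 -240.3] [ 65.7 129.2] 13.4 z [0.002 0.006 0.023]
srack top rim 204 [ 562.5 -240. ] [ 65.7 128.7] 13.7 z [0.018 0.022 0.026]
dish scene 265 [555.2 232. ] 42.1
dish top 308 [548.8 230.5] 44.7
```

View pics/crop1.png

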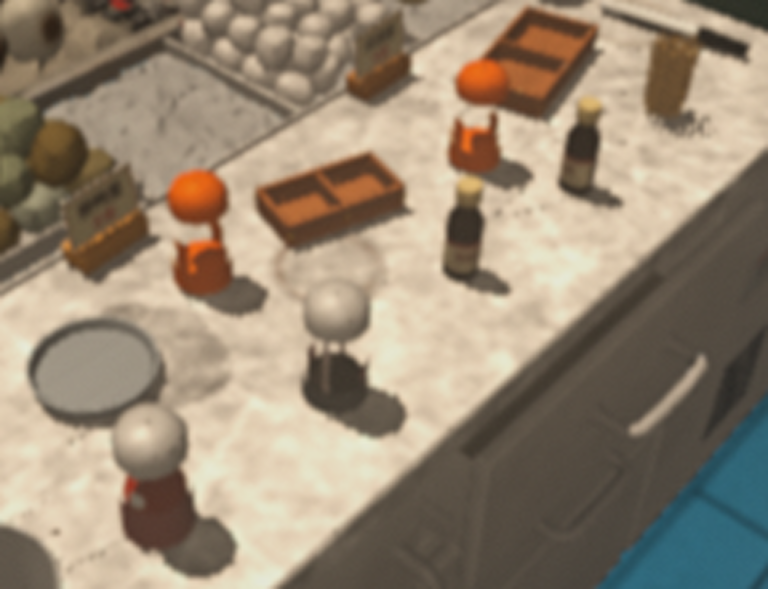

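Crop: red (150,475) and black (335,345) spice with steel-grey caps are shaker_1 and shaker_2. The orange ones at (200,235) and (480,110) are the look-alikes, so I leave them alone. The two dark bottles are at (463,230) and (580,150), and the toothpicks at (670,75). Two-view heights match the text (87, 78 and 72 mm). The rack yaws are about -17° (small) and +13.7° (large). Setting out towards the red shaker.

```bash
cat > go.py <<'E'
# usage: go.py x y z jawdeg  -> shift (cm, tool axes) and turn to the target, tool down
import sys; from h import *
from scipy.spatial.transform import Rotation as Ro
x,y,z,a=map(float,sys.argv[1:5]); s=sense(); R=np.array(s['ee_rot']); p=np.array(s['tcp_pos'])
a=np.radians(a); T=np.c_[[0,0,-1],[np.cos(a),np.sin(a),0],[np.sin(a),-np.cos(a),0]]
print('at',np.round(p,4),'jaw',round(np.degrees(np.arctan2(R[1,1],R[0,1])),2),'open',round(s['opening'],4),'t',round(s['time'],2),'F',np.round(s['wrist_force'],1))
print('shift',np.round(R.T@(np.array([x,y,z])-p)*100,2),'turn',np.round(Ro.from_matrix(R.T@T).as_rotvec(),3))
E
python3 go.py .42 -.1 .22 13.7
```

```text
at [ 0.1173 -0.4861  0.2313] jaw -76.43 open 0.0853 t 0.8 F [0.6 0.5 0.8]
shift [  1.13 -30.43 -38.48] turn [-1.573  0.    -0.   ]
```

step_arm(plan=[[[0.1,-3.8,-4.8,-0.18,0,0],[0.2,-7.6,-9.6,-0.36,0,0],[0.4,-11.4,-14.4,-0.54,0,0],[0.5,-15.2,-19.2,-0.72,0,0],[0.6,-19,-24,-0.9,0,0],[0.7,-22.7,-28.8,-1.08,0,0],[0.9,-26.5,-33.7,-1.26,0,0],[1,-30.3,-38.5,-1.44,0,0]]], claw=1)

```text
time: 1.8
tcp_pos: [0.4216, -0.0994, 0.2216]
ee_rot: [[0.001, 0.994, 0.112], [-0.001, 0.112, -0.994], [-1.0, 0.001, 0.001]]
wrist_force: [0.4, -0.9, 1.0]
opening: 0.0855
```

```bash
python3 go.py .38 .277 .20 13.7
```

```text
at [ 0.4216 -0.0994  0.2216] jaw 6.42 open 0.0855 t 1.8 F [ 0.4 -0.9  1. ]
shift [  2.14   0.07 -37.87] turn [-0.127  0.001 -0.001]
```

step_arm(plan=[[[0.3,0,-5,-0.06,0,0],[0.6,0,-10,-0.127,0,0],[0.9,0,-15,-0.127,0,0],[1.2,0,-20,-0.127,0,0],[1.5,0,-25,-0.127,0,0],[1.8,0,-30,-0.127,0,0],[2,0,-35,-0.127,0,0],[2.1,0.1,-37.9,-0.127,0,0]]])

```text
time: 2.8
tcp_pos: [0.3809, 0.2781, 0.2003]
ee_rot: [[0.0, 0.972, 0.233], [0.0, 0.233, -0.972], [-1.0, 0.0, -0.0]]
wrist_force: [-0.0, 0.9, 0.2]
opening: 0.0852
```

```bash
python3 - <<'E'
from h import *
s=sense(); c=cam('wrist'); c['s']=s; p=cloud(c)
cv2.imwrite('pics/w1.png',c['frame']); print(np.round(c['mount'],3).tolist())
q=p.reshape(-1,3); q=q[c['depth'].ravel()>0]; m=(q[:,2]>.03)&(q[:,2]<.12)&(np.hypot(q[:,0]-.44,q[:,1]-.277)<.045)
q=q[m]; z=np.percentile(q[:,2],97); t=q[q[:,2]>z-.02]; print(len(q),z,(t.min(0)+t.max(0))/2,t.max(0)-t.min(0))
print([(np.round(r['position'],3),round(r['conf'],2)) for r in spot_point('shaker_1','wrist')])
E
python3 go.py .44 .277 .17 13.7
```

```text
[[0.001, -0.319, 0.948, -0.141], [1.0, 0.0, -0.001, 0.001], [-0.0, 0.948, 0.319, -0.082], [0.0, 0.0, 0.0, 1.0]]
1504 0.08550972379967652 [0.44212721 0.27818633 0.07614891] [0.03836087 0.03858086 0.0212    ]
[(array([ 0.437,  0.143, -0.003]), 0.97), (array([ 0.44 ,  0.277, -0.001]), 0.96)]
at [0.3811 0.2784 0.2001] jaw 13.59 open 0.0851 t 2.9 F [-0.5  0.6 -0.2]
shift [3.01 5.7  1.52] turn [-0.002 -0.001 -0.   ]
```

View pics/w1.png

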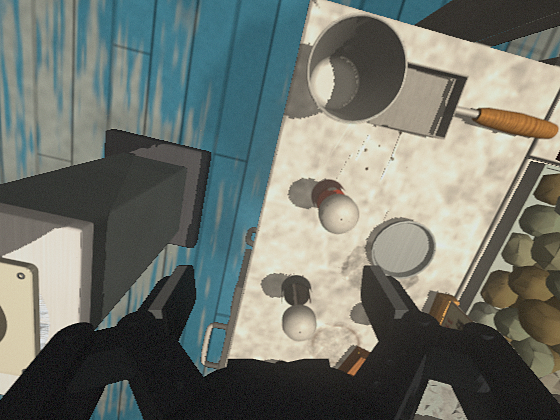

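Wrist view: red shaker (338,208), black (298,312), dish (402,247), and a steel pot near (358,68). The wrist position agrees with the other views to 2 mm. Before descending I'll check how high and near the pot is.

```bash
python3 - <<'E'
from h import *
for n in['scene','top']:
    p=cloud(dict(np.load(f'{n}0.npz'))).reshape(-1,3)
    q=p[(p[:,1]>.32)&(p[:,1]<.5)&(p[:,0]>.34)&(p[:,0]<.55)&(p[:,2]>.04)&(p[:,2]<.3)]; print(n,q.min(0),q.max(0))
E
python3 go.py .44 .2775 .11 13.7; python3 go.py .44 .2775 .032 13.7
```

```text
scene [0.37452505 0.36196184 0.04004268] [0.52468257 0.49999862 0.29998709]
top [0.37483804 0.36052766 0.04005374] [0.54999195 0.49998193 0.29996544]
at [0.3811 0.2784 0.2001] jaw 13.59 open 0.0851 t 2.9 F [-0.5  0.6 -0.2]
shift [9.01 5.71 1.48] turn [-0.002 -0.001 -0.   ]
at [0.3811 0.2784 0.2001] jaw 13.59 open 0.0851 t 2.9 F [-0.5  0.6 -0.2]
shift [16.81  5.7   1.48] turn [-0.002 -0.001 -0.   ]
```

step_arm(plan=[[[1,3,0.8,0,0,0],[2,5.7,1.5,0,0,0],[5,5.7,1.5,0,0,0],[8.5,5.7,1.5,0,0,0],[12,5.7,1.5,0,0,0],[14.5,5.7,1.5,0,0,0],[16.3,5.7,1.5,0,0,0],[16.8,5.7,1.5,0,0,0]]])

```text
time: 3.9
tcp_pos: [0.4396, 0.2728, 0.0313]
ee_rot: [[-0.002, 0.973, 0.23], [-0.002, 0.23, -0.973], [-1.0, -0.003, 0.001]]
wrist_force: [-0.3, 0.3, -0.5]
opening: 0.0852
```

step_arm(plan=[[[0,0,0,0,0,0],[0,0,0,0,0,0],[0,0,0,0,0,0],[0,0,0,0,0,0],[0,0,0,0,0,0],[0,0,0,0,0,0]]], claw=-1)

```text
time: 4.65
tcp_pos: [0.4415, 0.275, 0.0337]
ee_rot: [[0.003, 0.973, 0.231], [0.001, 0.231, -0.973], [-1.0, 0.003, -0.001]]
wrist_force: [-0.4, -1.0, 7.3]
opening: 0.0395
```

```bash
python3 go.py .42 -.209 .16 13.7
```

```text
at [0.4415 0.275  0.0337] jaw 13.35 open 0.0395 t 4.65 F [-0.4 -1.   7.3]
shift [-12.7  -13.22  46.59] turn [-0.006 -0.001 -0.003]
```

step_arm(plan=[[[-2,0,0,0,0,0],[-5,0,0,0,0,0],[-9,0,0,0,0,0],[-12,-0.5,1.5,0,0,0],[-12.7,-2,6,0,0,0],[-12.7,-3.5,12,0,0,0],[-12.7,-5,18,0,0,0],[-12.7,-6.8,24,0,0,0]]])

```text
time: 5.65
tcp_pos: [0.429, 0.0236, 0.1592]
ee_rot: [[0.0, 0.973, 0.232], [-0.0, 0.232, -0.973], [-1.0, 0.0, 0.0]]
wrist_force: [1.2, -0.3, -0.6]
opening: 0.0393
```

```bash
python3 go.py .49 -.209 .16 13.7
```

```text
at [0.429  0.0236 0.1592] jaw 13.4 open 0.0393 t 5.65 F [ 1.2 -0.3 -0.6]
shift [-0.08  0.54 24.04] turn [-0.005  0.    -0.   ]
```

step_arm(plan=[[[0,0,5,0,0,0],[0,0.1,10,0,0,0],[0,0.2,15,0,0,0],[0,0.3,20,0,0,0],[0,0.5,23,0,0,0],[0,0.5,24,0,0,0],[0,0.5,24,0,0,0]]])

```text
time: 6.52
tcp_pos: [0.4893, -0.2069, 0.1588]
ee_rot: [[-0.001, 0.973, 0.23], [0.001, 0.23, -0.973], [-1.0, -0.001, -0.001]]
wrist_force: [-0.5, 0.3, -2.0]
opening: 0.0398
```

```bash
cat > rack.py <<'E'
import sys; from h import *
# rack fit from the wrist camera: name, x,y guess, radius
x,y,r=map(float,sys.argv[1:4]); s=sense(); c=cam('wrist'); c['s']=s; p=cloud(c); f=c['frame'].astype(int)
cv2.imwrite(sys.argv[4],c['frame'])
m=(c['depth']>0)&(np.hypot(p[...,0]-x,p[...,1]-y)<r)&(p[...,2]<.032)&(p[...,2]>.014)
if len(sys.argv)<6: m&=(f[...,2]>f[...,0]*1.5+8)
a=p[m]; c_,s_,g=cv2.minAreaRect((a[:,:2]*1000).astype(np.float32)); print(len(a),np.round(c_,1),np.round(s_,1),round(g,1),'rim z',np.round(np.percentile(a[:,2],[50,95]),4))
E
python3 rack.py .565 -.241 .085 pics/w2.png; python3 go.py .5564 -.209 .16 13.7
```

```text
1337 [ 565.9 -240.1] [ 68.2 131.9] 13.5 rim z [0.0205 0.0217]
at [ 0.4892 -0.2062  0.1589] jaw 13.37 open 0.0397 t 6.58 F [-0.2  0.3 -1.2]
shift [-0.12  6.47  1.83] turn [-0.006 -0.001  0.001]
```

View pics/w2.png

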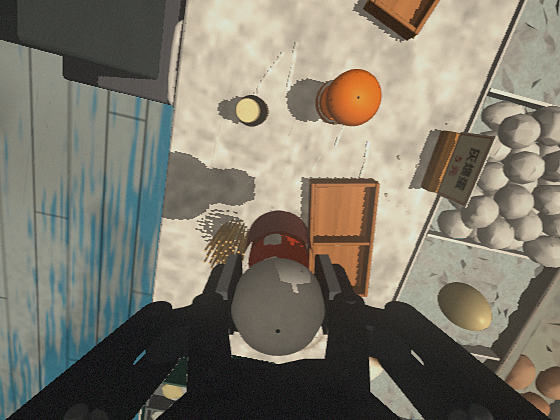

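Wrist view: red shaker held upright (278,300). The large rack (345,235) fits at (0.5655,-0.240), yaw 13.5°, 68×132 mm, which matches its given size. I'll place red in the -y bay.

```bash
python3 go.py .573 -.2712 .0395 13.5
```

```text
at [ 0.4892 -0.2062  0.1589] jaw 13.37 open 0.0397 t 6.58 F [-0.2  0.3 -1.2]
shift [11.92  6.66  8.28] turn [-0.002 -0.001  0.001]
```

step_arm(plan=[[[0,2,2.5,0,0,0],[0,4.5,5.5,0,0,0],[0,6.7,8.3,0,0,0],[1.5,6.7,8.3,0,0,0],[4,6.7,8.3,0,0,0],[6.5,6.7,8.3,0,0,0],[8,6.7,8.3,0,0,0],[8,6.7,8.3,0,0,0]]])

```text
time: 7.58
tcp_pos: [0.5727, -0.2708, 0.0778]
ee_rot: [[-0.003, 0.973, 0.232], [0.002, 0.232, -0.973], [-1.0, -0.003, -0.003]]
wrist_force: [-0.1, 0.9, -1.4]
opening: 0.0395
```

```bash
python3 go.py .573 -.2712 .0395 13.5
```

```text
at [ 0.5727 -0.2708  0.0778] jaw 13.41 open 0.0395 t 7.58 F [-0.1  0.9 -1.4]
shift [3.83 0.03 0.06] turn [-0.002 -0.003  0.003]
```

step_arm(plan=[[[1,0,0,0,0,0],[2,0,0,0,0,0],[3,0,0,0,0,0],[3.5,0,0,0,0,0],[3.8,0,0,0,0,0],[3.8,0,0,0,0,0],[3.8,0,0,0,0,0]]])

```text
time: 8.45
tcp_pos: [0.5745, -0.2725, 0.0417]
ee_rot: [[0.001, 0.973, 0.231], [-0.0, 0.231, -0.973], [-1.0, 0.001, 0.0]]
wrist_force: [-1.1, 0.0, -2.2]
opening: 0.0399
```

step_arm(plan=[[[0,0,0,0,0,0],[0,0,0,0,0,0],[0,0,0,0,0,0],[0,0,0,0,0,0],[-3,0,0,0,0,0],[-8,0,0,0,0,0],[-13,0,0,0,0,0],[-16,0,0,0,0,0]]], claw=1)

```text
time: 9.45
tcp_pos: [0.5751, -0.2728, 0.2048]
ee_rot: [[0.004, 0.973, 0.231], [-0.002, 0.231, -0.973], [-1.0, 0.003, 0.003]]
wrist_force: [0.1, -0.0, 0.1]
opening: 0.0855
```

```bash
python3 go.py .41 .12 .2 13.5
```

```text
at [ 0.5751 -0.2728  0.2048] jaw 13.35 open 0.0855 t 9.45 F [ 0.1 -0.   0.1]
shift [  0.34  -7.   -42.03] turn [-0.003  0.003 -0.003]
```

step_arm(plan=[[[0.3,-1,-5.4,0,0,0],[0.3,-2,-10.8,0,0,0],[0.3,-3,-16.2,0,0,0],[0.3,-4,-21.6,0,0,0],[0.3,-5,-27,0,0,0],[0.3,-6,-32.4,0,0,0],[0.3,-6.7,-37.8,0,0,0],[0.3,-7,-42,0,0,0]]])

```text
time: 10.45
tcp_pos: [0.4081, 0.1218, 0.1987]
ee_rot: [[0.001, 0.973, 0.232], [0.0, 0.232, -0.973], [-1.0, 0.001, -0.0]]
wrist_force: [1.3, -0.4, 0.4]
opening: 0.0856
```

```bash
cat > obj.py <<'E'
import sys; from h import *
# top of a standing thing near x y: centre from each camera named
x,y=map(float,sys.argv[1:3])
for n in sys.argv[3:]:
    s=sense(); c=cam(n); c['s']=s; p=cloud(c); q=p[(c['depth']>0)&(p[...,2]>.03)&(p[...,2]<.115)&(np.hypot(p[...,0]-x,p[...,1]-y)<.035)]
    if len(q)<20: print(n,len(q)); continue
    z=np.percentile(q[:,2],97); t=q[q[:,2]>z-.015]; print(n,len(q),'top %.3f'%z,'c',np.round((t.min(0)+t.max(0))/2,4)[:2],'size',np.round(np.ptp(t,axis=0),3))
E
python3 obj.py .436 .143 wrist; python3 obj.py .573 -.271 top scene; python3 go.py .436 .143 .032 13.5
```

```text
wrist 1391 top 0.086 c [0.4377 0.1424] size [0.039 0.039 0.016]
top 352 top 0.095 c [ 0.5718 -0.2707] size [0.04  0.037 0.016]
scene 42 top 0.092 c [ 0.5758 -0.2664] size [0.031 0.029 0.01 ]
at [0.4086 0.1216 0.1986] jaw 13.59 open 0.0853 t 10.6 F [ 0.4 -1.2  0.3]
shift [16.66  3.16 -1.44] turn [ 0.002  0.    -0.001]
```

step_arm(plan=[[[1.5,2,-1,0,0,0],[3,3.3,-1.4,0,0,0],[6,3.3,-1.4,0,0,0],[9,3.3,-1.4,0,0,0],[12,3.3,-1.4,0,0,0],[14.7,3.3,-1.4,0,0,0],[16.3,3.3,-1.4,0,0,0],[16.6,3.3,-1.4,0,0,0]]])

```text
time: 11.6
tcp_pos: [0.437, 0.14, 0.0307]
ee_rot: [[-0.003, 0.973, 0.229], [-0.001, 0.229, -0.973], [-1.0, -0.004, 0.001]]
wrist_force: [1.0, 0.8, 0.5]
opening: 0.0853
```

step_arm(plan=[[[0,0,0,0,0,0],[0,0,0,0,0,0],[0,0,0,0,0,0],[0,0,0,0,0,0],[0,0,0,0,0,0],[0,0,0,0,0,0]]], claw=-1)

```text
time: 12.35
tcp_pos: [0.4386, 0.1415, 0.0333]
ee_rot: [[0.002, 0.973, 0.231], [0.0, 0.231, -0.973], [-1.0, 0.002, 0.0]]
wrist_force: [-0.9, -1.0, 5.6]
opening: 0.0395
```

```bash
python3 go.py .47 -.209 .16 13.5
```

```text
at [0.4386 0.1415 0.0333] jaw 13.35 open 0.0395 t 12.35 F [-0.9 -1.   5.6]
shift [-12.67  -5.02  34.83] turn [-0.003  0.    -0.002]
```

step_arm(plan=[[[-2,0,0,0,0,0],[-5,0,0,0,0,0],[-9,0,0,0,0,0],[-12,0,2,0,0,0],[-12.7,-1,7,0,0,0],[-12.7,-2,13,0,0,0],[-12.7,-3,19,0,0,0],[-12.7,-4,25,0,0,0]]])

```text
time: 13.35
tcp_pos: [0.4566, -0.1128, 0.1593]
ee_rot: [[0.0, 0.973, 0.231], [0.0, 0.231, -0.973], [-1.0, 0.0, -0.0]]
wrist_force: [1.6, 0.7, -2.1]
opening: 0.0397
```

step_arm(plan=[[[0,-0.5,5,0,0,0],[0,-1,9,0,0,0],[0,-1,9.8,0,0,0],[0,-1,9.8,0,0,0]]])

```text
time: 13.85
tcp_pos: [0.4693, -0.2086, 0.1588]
ee_rot: [[-0.001, 0.973, 0.23], [0.001, 0.23, -0.973], [-1.0, -0.001, -0.001]]
wrist_force: [-0.6, -0.2, -2.2]
opening: 0.0392
```

```bash
python3 go.py .558 -.209 .0395 13.5
```

```text
at [ 0.4693 -0.2086  0.1588] jaw 13.31 open 0.0392 t 13.85 F [-0.6 -0.2 -2.2]
shift [11.92  8.63  2.09] turn [-0.003 -0.001  0.001]
```

step_arm(plan=[[[0,3,0.7,0,0,0],[0,6,1.4,0,0,0],[0,8.6,2,0,0,0],[1.5,8.6,2,0,0,0],[4,8.6,2,0,0,0],[6.5,8.6,2,0,0,0],[8,8.6,2,0,0,0],[8,8.6,2,0,0,0]]])

```text
time: 14.85
tcp_pos: [0.5561, -0.2073, 0.0777]
ee_rot: [[-0.004, 0.973, 0.231], [0.001, 0.231, -0.973], [-1.0, -0.003, -0.002]]
wrist_force: [-0.4, -0.1, -1.5]
opening: 0.0394
```

step_arm(plan=[[[1,0,0,0,0,0],[2,0,0,0,0,0],[3,0,0,0,0,0],[3.6,0,0,0,0,0],[3.9,0,0,0,0,0],[3.9,0,0,0,0,0],[3.9,0,0,0,0,0]]])

```text
time: 15.72
tcp_pos: [0.5583, -0.2085, 0.0406]
ee_rot: [[0.001, 0.973, 0.231], [-0.0, 0.231, -0.973], [-1.0, 0.001, 0.0]]
wrist_force: [0.5, -0.3, -1.5]
opening: 0.0395
```

step_arm(plan=[[[0,0,0,0,0,0],[0,0,0,0,0,0],[0,0,0,0,0,0],[0,0,0,0,0,0],[-3,0,0,0,0,0],[-8,0,0,0,0,0],[-13,0,0,0,0,0],[-16,0,0,0,0,0]]], claw=1)

```text
time: 16.73
tcp_pos: [0.559, -0.2087, 0.2036]
ee_rot: [[0.004, 0.973, 0.231], [-0.001, 0.231, -0.973], [-1.0, 0.004, 0.002]]
wrist_force: [0.1, -0.3, 0.3]
opening: 0.0853
```

```bash
python3 go.py .42 -.03 .18 -17
```

```text
at [ 0.559  -0.2087  0.2036] jaw 13.35 open 0.0853 t 16.73 F [ 0.1 -0.3  0.3]
shift [  2.28  -9.4  -20.6 ] turn [ 0.53   0.001 -0.004]
```

step_arm(plan=[[[0,-1.5,-3,0.07,0,0],[0,-3,-6,0.14,0,0],[0,-4.5,-9,0.21,0,0],[0,-6,-12,0.28,0,0],[0.3,-7.2,-15,0.35,0,0],[0.3,-8.4,-18,0.42,0,0],[0.3,-9.4,-20.6,0.49,0,0],[0.3,-9.4,-20.6,0.53,0,0]]])

```text
time: 17.73
tcp_pos: [0.4177, -0.0283, 0.1975]
ee_rot: [[-0.0, 0.956, -0.292], [0.0, -0.292, -0.956], [-1.0, -0.0, -0.0]]
wrist_force: [-0.0, -0.3, -1.2]
opening: 0.0853
```

```bash
python3 obj.py .4505 .0015 wrist; python3 rack.py .561 .014 .062 pics/w3.png; python3 obj.py .558 -.209 top scene; python3 go.py .4505 .0015 .03 -17
```

```text
wrist 562 top 0.077 c [0.4519 0.002 ] size [0.017 0.017 0.015]
1261 [561.4  14. ] [94.9 51. ] 73.1 rim z [0.0205 0.0218]
top 282 top 0.094 c [ 0.5555 -0.2086] size [0.038 0.037 0.017]
scene 208 top 0.092 c [ 0.555  -0.2041] size [0.035 0.036 0.016]
at [ 0.4191 -0.0297  0.1975] jaw -16.98 open 0.0851 t 17.93 F [ 0.8 -1.   0.4]
shift [16.75  2.08 -3.9 ] turn [ 0.    -0.    -0.001]
```

View pics/w3.png

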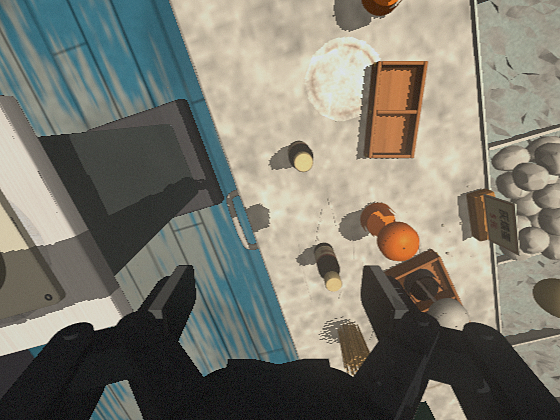

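Wrist view: bottle_1 (302,157), bottle_2 (325,265), orange one (395,240), small rack (395,110). The rack fits at (0.5613,0.014), yaw -16.9°, 95×51 mm, and both shakers stand in their bays. Taking bottle_1.

step_arm(plan=[[[1.5,1.5,-2.5,0,0,0],[3,2.2,-4,0,0,0],[6,2.2,-4,0,0,0],[9,2.2,-4,0,0,0],[12,2.2,-4,0,0,0],[15,2.2,-4,0,0,0],[16.8,2.2,-4,0,0,0],[17.1,2.2,-4,0,0,0]]])

```text
time: 18.92
tcp_pos: [0.45, 0.0021, 0.0245]
ee_rot: [[-0.004, 0.956, -0.293], [-0.0, -0.293, -0.956], [-1.0, -0.004, 0.001]]
wrist_force: [-0.1, 0.3, 0.1]
opening: 0.0857
```

step_arm(plan=[[[0,0,0,0,0,0],[0,0,0,0,0,0],[0,0,0,0,0,0],[0,0,0,0,0,0],[0,0,0,0,0,0],[0,0,0,0,0,0],[0,0,0,0,0,0]]], claw=-1)

```text
time: 19.8
tcp_pos: [0.4524, 0.0022, 0.0272]
ee_rot: [[0.002, 0.956, -0.293], [-0.0, -0.293, -0.956], [-1.0, 0.002, -0.0]]
wrist_force: [-0.1, -0.3, 5.9]
opening: 0.024
```

```bash
python3 go.py .568 .036 .08 -16.9
```

```text
at [0.4524 0.0022 0.0272] jaw -17.02 open 0.024 t 19.8 F [-0.1 -0.3  5.9]
shift [-5.26 10.07 -6.62] turn [-0.002 -0.    -0.002]
```

step_arm(plan=[[[-1.5,0,0,0,0,0],[-4,0,0,0,0,0],[-5.5,2,-1.2,0,0,0],[-5.5,5,-3.3,0,0,0],[-5.5,8,-5.4,0,0,0],[-5.5,10,-6.6,0,0,0],[-5.5,10,-6.6,0,0,0],[-5.5,10,-6.6,0,0,0]]])

```text
time: 20.8
tcp_pos: [0.5653, 0.0358, 0.0807]
ee_rot: [[-0.002, 0.956, -0.293], [-0.0, -0.293, -0.956], [-1.0, -0.002, 0.001]]
wrist_force: [0.0, -1.1, 0.4]
opening: 0.0235
```

```bash
python3 go.py .568 .036 .0325 -16.9
```

```text
at [0.5653 0.0358 0.0807] jaw -17.02 open 0.0235 t 20.8 F [ 0.  -1.1  0.4]
shift [ 4.82  0.26 -0.1 ] turn [-0.002  0.001  0.002]
```

step_arm(plan=[[[1,0.1,0,0,0,0],[2.2,0.1,0,0,0,0],[3.4,0.1,0,0,0,0],[4.3,0.1,0,0,0,0],[4.8,0.1,0,0,0,0],[4.8,0.1,0,0,0,0],[4.8,0.1,0,0,0,0]]])

```text
time: 21.68
tcp_pos: [0.5679, 0.0357, 0.0334]
ee_rot: [[0.001, 0.956, -0.293], [0.0, -0.293, -0.956], [-1.0, 0.001, -0.0]]
wrist_force: [-0.1, 0.1, -0.4]
opening: 0.0239
```

step_arm(plan=[[[0,0,0,0,0,0],[0,0,0,0,0,0],[0,0,0,0,0,0],[0,0,0,0,0,0],[-3,0,0,0,0,0],[-8,0,0,0,0,0],[-13,0,0,0,0,0],[-15,0,0,0,0,0]]], claw=1)

```text
time: 22.68
tcp_pos: [0.5694, 0.0358, 0.1872]
ee_rot: [[0.006, 0.956, -0.293], [0.0, -0.293, -0.956], [-1.0, 0.006, -0.002]]
wrist_force: [0.2, 0.1, -0.2]
opening: 0.0854
```

```bash
python3 obj.py .568 .036 top scene; python3 obj.py .4465 -.1305 top scene; python3 go.py .4475 -.131 .18 -16.9
```

```text
top 0
scene 229 top 0.083 c [0.5663 0.0363] size [0.017 0.017 0.015]
top 115 top 0.082 c [ 0.4461 -0.1323] size [0.017 0.016 0.016]
scene 192 top 0.078 c [ 0.4467 -0.1292] size [0.015 0.019 0.015]
at [0.5674 0.0357 0.1829] jaw -17.02 open 0.0853 t 22.88 F [-0.1 -0.4 -0.6]
shift [ 0.29 -6.58 19.45] turn [-0.002  0.     0.   ]
```

step_arm(plan=[[[0.3,-1.6,4.8,0,0,0],[0.3,-3.2,9.6,0,0,0],[0.3,-4.8,14.4,0,0,0],[0.3,-6.2,18.4,0,0,0],[0.3,-6.6,19.4,0,0,0],[0.3,-6.6,19.4,0,0,0]]])

```text
time: 23.62
tcp_pos: [0.447, -0.1305, 0.1792]
ee_rot: [[-0.002, 0.956, -0.294], [0.001, -0.294, -0.956], [-1.0, -0.002, -0.0]]
wrist_force: [0.3, -1.0, 0.4]
opening: 0.0851
```

```bash
python3 go.py .4475 -.1305 .027 -16.9
```

```text
at [ 0.447  -0.1305  0.1792] jaw -17.09 open 0.0851 t 23.62 F [ 0.3 -1.   0.4]
shift [15.22  0.08 -0.  ] turn [-0.003 -0.     0.002]
```

step_arm(plan=[[[3,0,0,0,0,0],[6.5,0,0,0,0,0],[10,0,0,0,0,0],[13,0,0,0,0,0],[15,0,0,0,0,0],[15.3,0,0,0,0,0],[15.3,0,0,0,0,0]]], claw=0.5)

```text
time: 24.5
tcp_pos: [0.4483, -0.1298, 0.0273]
ee_rot: [[-0.0, 0.957, -0.291], [0.0, -0.291, -0.957], [-1.0, -0.0, -0.0]]
wrist_force: [-0.3, -0.6, -0.2]
opening: 0.0641
```

step_arm(plan=[[[0,0,0,0,0,0],[0,0,0,0,0,0],[0,0,0,0,0,0],[0,0,0,0,0,0],[0,0,0,0,0,0],[0,0,0,0,0,0],[0,0,0,0,0,0]]], claw=-1)

```text
time: 25.38
tcp_pos: [0.4485, -0.1307, 0.0283]
ee_rot: [[0.002, 0.956, -0.293], [-0.0, -0.293, -0.956], [-1.0, 0.002, -0.0]]
wrist_force: [-0.4, 1.0, 5.7]
opening: 0.0235
```

```bash
python3 go.py .5546 -.008 .14 -16.9
```

```text
at [ 0.4485 -0.1307  0.0283] jaw -17.03 open 0.0235 t 25.38 F [-0.4  1.   5.7]
shift [-11.15   6.57 -14.84] turn [-0.002 -0.    -0.002]
```

step_arm(plan=[[[-2,0,0,0,0,0],[-5.5,0,0,0,0,0],[-9,0,-1,0,0,0],[-11.2,1,-3.5,0,0,0],[-11.2,3,-8,0,0,0],[-11.2,5,-12,0,0,0],[-11.2,6.6,-14.6,0,0,0],[-11.2,6.6,-14.8,0,0,0]]])

```text
time: 26.38
tcp_pos: [0.5551, -0.0069, 0.1388]
ee_rot: [[0.0, 0.957, -0.29], [0.0, -0.29, -0.957], [-1.0, 0.0, -0.0]]
wrist_force: [-1.0, -0.5, -0.5]
opening: 0.024
```

step_arm(plan=[[[0,0,0,0,0,0],[2,0,0,0,0,0],[4,0,0,0,0,0],[6,0,0,0,0,0],[7,0,0,0,0,0],[7,0,0,0,0,0]]])

```text
time: 27.12
tcp_pos: [0.5531, -0.0089, 0.0688]
ee_rot: [[-0.002, 0.956, -0.294], [-0.0, -0.294, -0.956], [-1.0, -0.002, 0.001]]
wrist_force: [-0.0, -0.2, 0.9]
opening: 0.0233
```

```bash
python3 go.py .5546 -.008 .034 -16.9
```

```text
at [ 0.5531 -0.0089  0.0688] jaw -17.08 open 0.0233 t 27.12 F [-0.  -0.2  0.9]
shift [ 3.48  0.12 -0.13] turn [-0.003  0.001  0.002]
```

step_arm(plan=[[[1,0.1,-0.1,0,0,0],[2,0.1,-0.1,0,0,0],[3,0.1,-0.1,0,0,0],[3.5,0.1,-0.1,0,0,0],[3.5,0.1,-0.1,0,0,0],[3.5,0.1,-0.1,0,0,0]]])

```text
time: 27.88
tcp_pos: [0.5555, -0.0076, 0.0342]
ee_rot: [[0.0, 0.956, -0.293], [-0.0, -0.293, -0.956], [-1.0, 0.0, 0.0]]
wrist_force: [-0.6, -0.6, -0.7]
opening: 0.0234
```

step_arm(plan=[[[0,0,0,0,0,0],[0,0,0,0,0,0],[0,0,0,0,0,0],[0,0,0,0,0,0],[-3,0,0,0,0,0],[-8,0,0,0,0,0],[-13,0,0,0,0,0],[-15,0,0,0,0,0]]], claw=1)

```text
time: 28.88
tcp_pos: [0.5571, -0.0076, 0.1882]
ee_rot: [[0.006, 0.956, -0.293], [-0.0, -0.293, -0.956], [-1.0, 0.006, -0.002]]
wrist_force: [0.6, -0.8, -0.4]
opening: 0.0853
```

```bash
python3 obj.py .555 -.008 top scene;  python3 go.py .42 -.30 .20 0
```

```text
top 0
scene 220 top 0.083 c [ 0.555  -0.0071] size [0.017 0.018 0.016]
at [ 0.5573 -0.0076  0.1876] jaw -17.02 open 0.0856 t 28.98 F [ 0.3  1.  -0. ]
shift [-1.33 -4.57 31.97] turn [-0.297 -0.001 -0.007]
```

step_arm(plan=[[[-0.5,-0.6,5,-0.05,0,0],[-1,-1.3,10,-0.1,0,0],[-1.3,-2,15,-0.15,0,0],[-1.3,-2.7,20,-0.2,0,0],[-1.3,-3.4,25,-0.25,0,0],[-1.3,-4.2,30,-0.297,0,0],[-1.3,-4.6,32,-0.297,0,0],[-1.3,-4.6,32,-0.297,0,0]]])

```text
time: 29.98
tcp_pos: [0.4162, -0.3009, 0.1956]
ee_rot: [[-0.002, 1.0, -0.003], [0.002, -0.003, -1.0], [-1.0, -0.002, -0.002]]
wrist_force: [0.5, 1.8, -0.5]
opening: 0.0854
```

```bash
python3 obj.py .4505 -.260 wrist; python3 - <<'E'
from h import *
s=sense();c=cam('wrist');cv2.imwrite('pics/w4.png',c['frame'])
for n in['wrist','top','scene']:
    if n!='wrist': camera(n)
    print(n,[(np.round(r['position'],3),round(r['conf'],2)) for r in spot_point('pick_jar',n)])
E
python3 go.py .4515 -.260 .10 0;python3 go.py .4515 -.260 .016 0
```

```text
wrist 673 top 0.070 c [ 0.4511 -0.259 ] size [0.035 0.037 0.016]
wrist [(array([ 0.455, -0.259, -0.003]), 0.77)]
top [(array([ 0.642,  0.151, -0.   ]), 0.61), (array([ 0.451, -0.26 ,  0.001]), 0.47)]
scene [(array([ 0.452, -0.264,  0.001]), 0.8), (array([0.552, 0.23 , 0.001]), 0.48)]
at [ 0.4182 -0.2993  0.1972] jaw 0.09 open 0.0853 t 30.32 F [-0.1  0.1 -0.2]
shift [ 9.72  3.34 -3.92] turn [ 0.002 -0.     0.   ]
at [ 0.4182 -0.2993  0.1972] jaw 0.09 open 0.0853 t 30.32 F [-0.1  0.1 -0.2]
shift [18.12  3.34 -3.92] turn [ 0.002 -0.     0.   ]
```

View pics/w4.png

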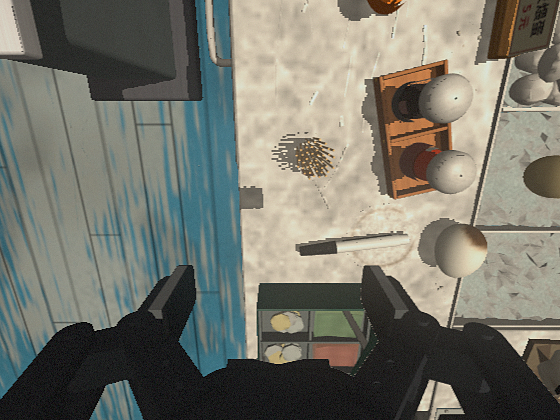

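Wrist view: toothpicks at (308,157), and both shakers upright in the large rack at (425,130). All views put the jar at about (0.4515,-0.260). Grasping it.

step_arm(plan=[[[2,1.5,-2,0,0,0],[5,3.3,-4,0,0,0],[8.5,3.3,-4,0,0,0],[12,3.3,-4,0,0,0],[15,3.3,-4,0,0,0],[17.5,3.3,-4,0,0,0],[18.1,3.3,-4,0,0,0],[18.1,3.3,-4,0,0,0]]])

```text
time: 31.32
tcp_pos: [0.451, -0.2599, 0.0165]
ee_rot: [[-0.0, 1.0, 0.001], [0.0, 0.001, -1.0], [-1.0, -0.0, -0.0]]
wrist_force: [-1.4, 0.2, 0.7]
opening: 0.0853
```

step_arm(plan=[[[0,0,0,0,0,0],[0,0,0,0,0,0],[0,0,0,0,0,0],[0,0,0,0,0,0],[0,0,0,0,0,0],[0,0,0,0,0,0]]], claw=-1)

```text
time: 32.08
tcp_pos: [0.4518, -0.2606, 0.0175]
ee_rot: [[0.002, 1.0, 0.0], [-0.001, 0.0, -1.0], [-1.0, 0.002, 0.001]]
wrist_force: [0.8, 1.4, 6.3]
opening: 0.0449
```

```bash
python3 go.py .44 .1 .15 0
```

```text
at [ 0.4518 -0.2606  0.0175] jaw 0.0 open 0.0449 t 32.08 F [0.8 1.4 6.3]
shift [-13.29  -1.14 -36.05] turn [ 0.     0.001 -0.002]
```

step_arm(plan=[[[-2,0,0,0,0,0],[-5,0,0,0,0,0],[-9,0,-1,0,0,0],[-12.5,0,-4,0,0,0],[-13.3,0,-9,0,0,0],[-13.3,0,-15,0,0,0],[-13.3,0,-21,0,0,0],[-13.3,0,-27,0,0,0]]])

```text
time: 33.08
tcp_pos: [0.4502, 0.0115, 0.1492]
ee_rot: [[-0.0, 1.0, -0.001], [-0.0, -0.001, -1.0], [-1.0, -0.0, 0.0]]
wrist_force: [1.4, 0.8, -1.5]
opening: 0.045
```

```bash
python3 go.py .47 .19 .15 0
```

```text
at [0.4502 0.0115 0.1492] jaw -0.04 open 0.045 t 33.08 F [ 1.4  0.8 -1.5]
shift [ -0.08   1.97 -17.86] turn [-0.001  0.     0.   ]
```

step_arm(plan=[[[0,0.5,-5,0,0,0],[0,1,-9,0,0,0],[0,1.5,-12.5,0,0,0],[0,2,-14,0,0,0],[0,2,-14,0,0,0],[0,2,-14,0,0,0]]])

```text
time: 33.83
tcp_pos: [0.4703, 0.1487, 0.149]
ee_rot: [[-0.001, 1.0, -0.001], [-0.001, -0.001, -1.0], [-1.0, -0.001, 0.001]]
wrist_force: [0.3, 0.2, -1.6]
opening: 0.0453
```

```bash
python3 - <<'E'
from h import *
s=sense();c=cam('wrist');c['s']=s;cv2.imwrite('pics/w5.png',c['frame']); p=cloud(c)
q=p[(c['depth']>0)&(np.hypot(p[...,0]-.555,p[...,1]-.231)<.055)&(p[...,2]>.008)&(p[...,2]<.02)]
cc,r=cv2.minEnclosingCircle((q[:,:2]*1000).astype(np.float32)); print(len(q),np.round(cc,1),round(r,1),q.min(0),q.max(0))
print([(np.round(r['position'],3),round(r['conf'],2)) for r in spot_point('round_dish','wrist')])
E
python3 go.py .555 .231 .025 0
```

```text
1196 [555.2 232.6] 40.7 [0.51475117 0.19235076 0.00801312] [0.59553495 0.27259724 0.01310797]
[]
at [0.4705 0.1486 0.1492] jaw -0.1 open 0.0452 t 33.92 F [ 0.2  0.1 -0.6]
shift [12.41  8.44 -8.26] turn [-0.002  0.001  0.001]
```

View pics/w5.png

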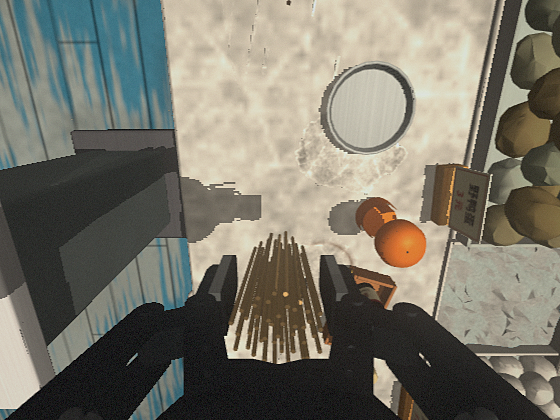

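Wrist view: jar held upright (280,295). The dish at (370,107) fits a circle of radius 40.7 mm at (0.555,0.232).

step_arm(plan=[[[0,2.5,-2.5,0,0,0],[0,5.5,-5.5,0,0,0],[0,8.4,-8.3,0,0,0],[2,8.5,-8.3,0,0,0],[5,8.5,-8.3,0,0,0],[8,8.5,-8.3,0,0,0],[9.5,8.5,-8.3,0,0,0],[9.5,8.5,-8.3,0,0,0]]])

```text
time: 34.92
tcp_pos: [0.555, 0.2318, 0.0533]
ee_rot: [[-0.003, 1.0, -0.001], [-0.001, -0.001, -1.0], [-1.0, -0.003, 0.001]]
wrist_force: [0.4, -0.3, -1.0]
opening: 0.0449
```

```bash
python3 go.py .555 .232 .0225 0
```

```text
at [0.555  0.2318 0.0533] jaw -0.06 open 0.0449 t 34.92 F [ 0.4 -0.3 -1. ]
shift [ 3.08  0.01 -0.02] turn [-0.001  0.001  0.003]
```

step_arm(plan=[[[1,0,0,0,0,0],[2,0,0,0,0,0],[2.7,0,0,0,0,0],[3.1,0,0,0,0,0],[3.1,0,0,0,0,0],[3.1,0,0,0,0,0]]])

```text
time: 35.67
tcp_pos: [0.556, 0.233, 0.0235]
ee_rot: [[0.0, 1.0, 0.0], [0.0, 0.0, -1.0], [-1.0, 0.0, -0.0]]
wrist_force: [0.5, -0.8, -1.8]
opening: 0.0453
```

step_arm(plan=[[[0,0,0,0,0,0],[0,0,0,0,0,0],[0,0,0,0,0,0],[0,0,0,0,0,0],[-3,0,0,0,0,0],[-8,0,0,0,0,0],[-13,0,0,0,0,0],[-16,0,0,0,0,0]]], claw=1)

```text
time: 36.67
tcp_pos: [0.5568, 0.2333, 0.1866]
ee_rot: [[0.004, 1.0, -0.0], [0.002, -0.0, -1.0], [-1.0, 0.004, -0.002]]
wrist_force: [-0.2, 0.5, -0.0]
opening: 0.0852
```

step_arm(plan=[[[0,-3,2,0,0,0],[0,-6,4,0,0,0],[0,-10,6,0,0,0],[0,-14,8,0,0,0],[0,-17,10,0,0,0],[0,-20,12,0,0,0],[0,-20,12,0,0,0]]])

```text
time: 37.55
tcp_pos: [0.3536, 0.1118, 0.1834]
ee_rot: [[-0.001, 1.0, -0.001], [-0.0, -0.001, -1.0], [-1.0, -0.001, 0.0]]
wrist_force: [0.8, 0.7, 0.4]
opening: 0.0855
```

```bash
for o in ".573 -.271" ".558 -.209" ".568 .036" ".555 -.008" ".555 .232"; do echo $o; python3 obj.py $o top scene; done; python3 - <<'E'
from h import *
t=cam('top')['frame'];s=cam('scene')['frame']
print([(np.round(r['position'],3),round(r['conf'],2)) for r in spot_point('price_a','top')+spot_point('price_a','scene')])
cv2.imwrite('pics/fin.png',cv2.resize(s[120:340,160:450],None,fx=2.7,fy=2.7,interpolation=cv2.INTER_CUBIC))
print(sense()['tcp_pos'])
E
```

```text
.573 -.271
top 352 top 0.094 c [ 0.5717 -0.2711] size [0.039 0.038 0.018]
scene 0
.558 -.209
top 283 top 0.094 c [ 0.5557 -0.2092] size [0.039 0.038 0.017]
scene 0
.568 .036
top 125 top 0.086 c [0.5656 0.0327] size [0.017 0.015 0.015]
scene 253 top 0.083 c [0.5665 0.036 ] size [0.018 0.017 0.014]
.555 -.008
top 145 top 0.087 c [0.5549 0.0035] size [0.021 0.044 0.016]
scene 218 top 0.083 c [ 0.5538 -0.0072] size [0.017 0.017 0.015]
.555 .232
top 180 top 0.076 c [0.555  0.2326] size [0.036 0.039 0.019]
scene 417 top 0.074 c [0.5556 0.2342] size [0.035 0.037 0.017]
[(array([ 0.644, -0.134,  0.004]), 0.87), (array([ 0.642,  0.151, -0.002]), 0.81), (array([ 0.575, -0.273,  0.006]), 0.44), (array([0.64 , 0.151, 0.002]), 0.69), (array([ 0.645, -0.137,  0.001]), 0.64)]
[0.35578206 0.11291877 0.18323222]
```

View pics/fin.png

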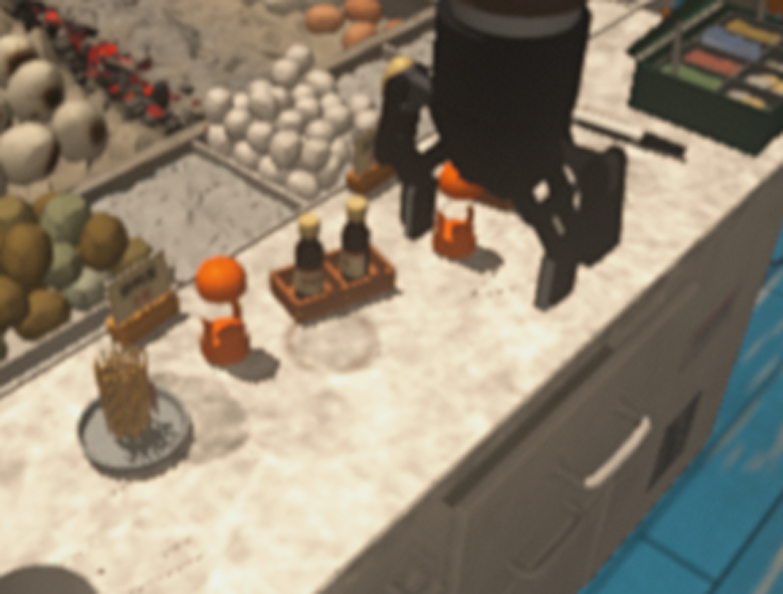

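The final view shows both bottles in the small rack (330,265) and the toothpicks in the dish (130,410), with the price stands where they were. The arm hides the shakers in the scene view, but the top view has both centred in their bays. Handing in.

```bash
python3 -c "
from cell import *
print(sign_off())"
```

```text
the job is handed in; nothing more can be done
None
```

All five things are in their places, and I handed the job in at about 38 s of the 128 s allowed. Each was picked from above and set down in turn: red and black shakers in the large rack, both bottles in the small rack, and the toothpick glass in the round dish.

**Last checks:**
- **Position:** every thing measured within about 4 mm of the centre of its bay or dish.
- **Height and stance:** tops stood at about their own height plus the floor of the bay or dish, and nothing looked tilted.
- **Price stands:** the detector put both within about 4 mm of where it put them at the start.
- **Arm:** it was clear of everything and the gripper was open.

**Weaker or disagreeing checks:**
- **Shakers:** the arm hid the large rack in the last scene view, so the final shaker check rests on the top camera alone. It agreed with earlier views taken just after each shaker was placed.
- **Bottle_2:** the last top-camera reading was spoiled by the neighbouring bottle, so I relied on the scene camera.
- **Camera offset:** the top camera read heights about 3 mm above the scene camera, and positions differed by up to about 5 mm between them. That is close to the stated calibration error and too small to matter here.

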